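Nest three cast covers on the spring hook

TASK

Hang the three cast covers on the spring hook, back first: the largest first, then the middle one between its rails, then the smallest between the rails of the middle one, letting go of each before fetching the next. Push the last one gently back against the spring, only as far as it takes for it to drop behind the hook's upturned end, and leave all three hanging straight, tight against each other; never jam them or squeeze the spring hard, and leave the other things on the bench alone.

Things in the scene. Friction and masses are not known exactly. Their poses are not given: they have to be found in the camera images.
- large_grip (a point): Largest cast aluminium cover, standing: plate 120 wide (x) x 26 thick (y) x 112 mm tall, front (-y) has 6 mm high, 7 mm wide rails down both sides, 106 mm apart, 260 g. Hook window under the top edge, 16 wide x 28 tall, with a peaked roof. Point: centre of the grip tab on top (18 x, 14 y, 46 tall), 135 mm above the underside; hung, the rod's axis is 44 mm below it. z up, y from front to flat back.
- medium_grip (a point): Middle cast aluminium cover, standing: plate 100 wide (x) x 26 thick (y) x 104 mm tall, front (-y) has 6 mm high, 7 mm wide rails down both sides, 86 mm apart, 220 g. Hook window under the top edge, 16 wide x 28 tall, with a peaked roof. Point: centre of the grip tab on top (18 x, 14 y, 46 tall), 127 mm above the underside; hung, the rod's axis is 44 mm below it. z up, y from front to flat back.
- small_grip (a point): Smallest cast aluminium cover, standing: plate 80 wide (x) x 26 thick (y) x 96 mm tall, no rails, 180 g. Hook window under the top edge, 16 wide x 28 tall, with a peaked roof. Point: centre of the grip tab on top (18 x, 14 y, 46 tall), 119 mm above the underside; hung, the rod's axis is 44 mm below it. z up, y from front to flat back.
- bracket: Spring hook's fixed bracket; origin on the bench under its post, z up. A level round steel rod, 10 mm diameter, runs out along the bracket's -y at x = 0 from the green block on the post, ending in an upturned end; a grey 44 mm sprung disc sits on it. Covers hang with their y along the bracket's y (backs to the disc), at the same 26 mm pitch as their thickness.
- rod_root (a point): Rod axis at the post, 150 mm above the bench. The rod is clamped anywhere in a 60 mm range that no pose shows: the disc's free face is 36 to 96 mm from here towards -y (feel or see it); the upturned end's back face is 72 mm farther out. That end is 8 mm long and wide, its top 11 mm above the axis: a cover clears it held 12 mm above its hung height (3 mm play).
- rod_line (a point): Point on the rod's axis 100 mm from the post towards -y. The disc gives at 2.2 N plus 0.55 N per mm and bottoms at 12.5 mm. Three nested covers (78 mm) fit only with it pressed back 6 mm or more: 7.5 to 10 mm is good, then lower the last cover by 12 mm. Hung covers drag on the rod, 1 to 6 N in all. Over 16 N of squeeze between the covers is too much, 40 N of a cover on the hook.
- bottle: Bystander: clear water bottle with a grey cap, 66 mm diameter, 190 mm tall, origin under its centre.
- castings: Bystander: stack of three flat castings, 110 x 150 mm, 51 mm tall, origin under its centre.
- gauge: Bystander: stepped steel gauge block, 30 x 75 mm, 40 mm tall, origin under its centre.

How it is judged:
By the outcome, as a careful person would: the job done as asked, in the order asked, and still so for the second after the job is handed in, with the robot touching nothing.
It also fails if it takes over 72 s, if anything falls off the work surface, if the arm or the gripper's body presses on something with over 40 N, if the wrist force passes 120 N, or if a joint passes its speed limit or range.

ROBOT

A 7-joint arm with a two-finger parallel gripper is mounted at the origin on the work surface. World frame = base frame: x ahead of the robot, y to its left, z up, the work surface at z = 0. Lengths are in m, angles in degrees, forces in N, time in s.
With the tool pointing down it reaches from about 0.35 to 0.775 m from the base axis. Payload 3.1 kg.
Tool frame: the origin (TCP) lies on the centre line of the jaws, within the pads' length; the fingertips stand 17 mm ahead of it and the grasp point (between the pads) lies 2 mm behind it (robot.tip_reach is the distance from the TCP to the fingertips, in m); z points along the fingers, y is the line along which they close (so a half turn about z gives the same grasp; the last joint's range is limited). The gripper opens to 85 mm and grips with 20 to 120 N. Pads are 22 mm wide; open, the fingers measure 114 mm over their backs; the gripper's body (76 mm by 85 mm) begins 54 mm behind the grasp point. The pads swing forward as they close: fully open they stand 13 mm farther back than shut.
Start: joints at [66.881, 17.813, 0.802, 86.603, -0.252, 75.585, -1.558], TCP at [0.195, -0.514, 0.248] pointing down, gripper open.
Joint ranges: [-154.91, 154.91], [-16.99, 109.72], [-72.82, 74.43], [7.12, 147.25], [-82.49, 262.49], [11.32, 116.49], [-174.64, 174.64]. Speed limits (degrees/s): [159.86, 159.86, 180, 180, 180, 180, 180].

INTERFACE

Orientations are given as [roll, pitch, yaw] about the fixed x, y, z axes, in that order (R = Rz(yaw) Ry(pitch) Rx(roll)).
In Python, from station import robot, fingers, vision, workorder, recognise gives the robot as it stands. Calls block until the motion is done:
- robot.move_to(position, orientation): joint-space move of the TCP to a pose.
- robot.line_to(position, orientation=None, velocity=0.15, f_stop=None): straight line of the TCP; orientation=None keeps the orientation; velocity is the mean speed in m/s. With f_stop (N) it stops when the force on the tool has changed by that much, and returns True; else False.
- robot.move_j(angles): joint-space move.
- fingers.gripper_to(opening, force=None): opening from 0.0 (shut) to 1.0 (fully open); force is the grip in N (None keeps the last); returns when the fingers have stopped.
- robot.pause(seconds).
- robot.inverse_kinematics(position, orientation): joint angles nearest the present ones, or None.
- vision.grab_frame(name): name is "scene" or "top" or "wrist"; returns the picture (400x640x3 uint8, red, green, blue); there is no depth.
- vision.calibration(name): a dict with "mtx" (3x3 intrinsics, pixels), "extrinsics" (4x4, takes a point from world to camera coordinates); the wrist camera has in their place "T_tool_cam" (4x4, takes a point from camera to tool coordinates, whose origin is the TCP and whose axes are the flange's). Camera axes: x right, y up, looking along -z (the intrinsics and any distortion apply to the point x, -y, -z); pixel columns grow to the right and rows downward; lengths in m; the calibration is good to about 2 mm. A picture is of the moment at which its call begins: read the wrist's pose just before it. calibration takes no time and is no camera call.
A pose or a line that the arm cannot do raises robot.PlanningError and nothing moves.
- workorder.close_job(): hands the job in; it is judged then, once.
Trained networks look in the newest picture that a camera, given by its name, has taken for a name from the list of things; names that differ only in an ending like _2 or _b are one class to them, and where a whole thing is asked for, a point or a joint stands for the part that bears it (a point fixed in the world has none). Each returns a list of dicts, best first, with "p" (0 to 1); they miss things now and then, are a little off and sometimes report something else, mostly with a low value. They report only what shows in the picture. A call takes as long as a camera call.
- recognise(label, camera): "rect" ([centre column, centre row, width, height] in pixels, round what is visible of it).
Readings, each from a call of its own:
- robot.current_time_s(): time.
- robot.current_joint_positions(): joint angles.
- robot.current_dq(): joint speeds.
- robot.current_joint_torque(): joint torques, N m.
- robot.current_tool_pos(): TCP position.
- robot.current_eef_rot(): TCP orientation.
- robot.current_contact_force(): force on the tool from outside, world axes, zero at the start.
- robot.current_torque(): the same for the moment, N m.
- robot.current_finger_gap(): opening from 0.0 (shut) to 1.0 (fully open).
- robot.current_gripper_force(): force on a finger pad.
Only numpy, scipy, OpenCV 4.12 (cv2) and the standard library are available. Lean on these libraries where they do the work, as an engineer would, in place of code of your own. Each camera call takes 0.05 s, during which the arm holds its last target. There are 200 camera calls.

## Working session

There is one attempt and no reset: what is moved stays moved. The work goes in short steps, each a Python script; the robot and the scene stay as the last script left them, time stands still between calls to the robot, and variables do not carry over. Pictures are saved under pics/ and viewed, at most 10 in all, crops included, and the job is handed in when it is done.

```bash
mkdir -p pics; ls
python3 - <<'E'
from station import robot, fingers, vision, workorder, recognise
import cv2,numpy as np
ims=[]
for n in ["scene","top"]:
    im=vision.grab_frame(n); cv2.imwrite(f"pics/{n}0.png",im[:,:,::-1])
    c=vision.calibration(n); print(n,{k:np.round(v,4).tolist() if not isinstance(v,str) else v for k,v in c.items()})
    for l in ["large_grip","medium_grip","small_grip","bracket","bottle","castings","gauge"]:
        print(l,[(np.round(d["rect"]).tolist(),round(d["p"],2)) for d in recognise(l,n)[:3]])
print(vision.calibration("wrist"),robot.current_time_s(),robot.current_tool_pos(),robot.current_eef_rot())
E
```

```text
pics
scene {'mtx': [[388.3118, 0.0, 315.4087], [0.0, 388.3118, 201.4152], [0.0, 0.0, 1.0]], 'extrinsics': [[-0.6723, 0.74, 0.0174, 0.3786], [-0.5892, -0.5492, 0.5926, 0.2989], [0.4481, 0.3882, 0.8053, -1.131], [0.0, 0.0, 0.0, 1.0]]}
large_grip [([250.0, 121.0, 50.0, 66.0], 0.86)]
medium_grip [([330.0, 163.0, 33.0, 68.0], 0.76), ([258.0, 283.0, 97.0, 96.0], 0.63)]
small_grip [([274.0, 149.0, 33.0, 58.0], 0.89)]
bracket []
bottle [([198.0, 191.0, 48.0, 76.0], 0.75), ([260.0, 281.0, 98.0, 92.0], 0.32)]
castings [([260.0, 283.0, 97.0, 92.0], 0.73)]
gauge [([392.0, 195.0, 33.0, 27.0], 0.9)]
top {'mtx': [[393.0081, 0.0, 319.1976], [0.0, 393.0081, 190.4368], [0.0, 0.0, 1.0]], 'extrinsics': [[0.004, -1.0, -0.0091, 0.0149], [0.9846, 0.0024, 0.175, -0.6028], [-0.1749, -0.0097, 0.9845, -0.9961], [0.0, 0.0, 0.0, 1.0]]}
large_grip [([436.0, 229.0, 34.0, 47.0], 0.59)]
medium_grip [([347.0, 242.0, 24.0, 40.0], 0.95), ([315.0, 137.0, 54.0, 43.0], 0.27)]
small_grip [([390.0, 225.0, 21.0, 34.0], 0.81)]
bracket [([239.0, 217.0, 81.0, 43.0], 0.93)]
bottle [([390.0, 140.0, 34.0, 40.0], 0.78)]
castings [([315.0, 136.0, 59.0, 45.0], 0.8)]
gauge [([292.0, 267.0, 29.0, 18.0], 0.83), ([316.0, 137.0, 56.0, 46.0], 0.49)]
{'mtx': array([[299.88565064,   0.        , 320.93128775],
       [  0.        , 299.88565064, 199.76115451],
       [  0.        ,   0.        ,   1.        ]]), 'T_tool_cam': array([[ 1.26645604e-03,  9.55589857e-01,  2.94697170e-01,
         7.48116630e-02],
       [ 9.99999161e-01, -1.29062590e-03, -1.12474623e-04,
        -1.80686694e-04],
       [ 2.72864191e-04,  2.94697065e-01, -9.55590689e-01,
        -1.25600835e-01],
       [ 0.00000000e+00,  0.00000000e+00,  0.00000000e+00,
         1.00000000e+00]])} 0.8 [ 0.19469545 -0.51442475  0.2483382 ] [1.79993696e+02 2.35997169e-04 2.07315910e+01]
```

Run:
```python
import cv2
a=cv2.imread("pics/top0.png")[90:310,170:490]; b=cv2.imread("pics/scene0.png")[60:360,130:530]
cv2.imwrite("pics/a.png",cv2.resize(a,(800,550),interpolation=2)); cv2.imwrite("pics/b.png",cv2.resize(b,(800,600),interpolation=2))
```

```text
(no output)
```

View pics/a.png

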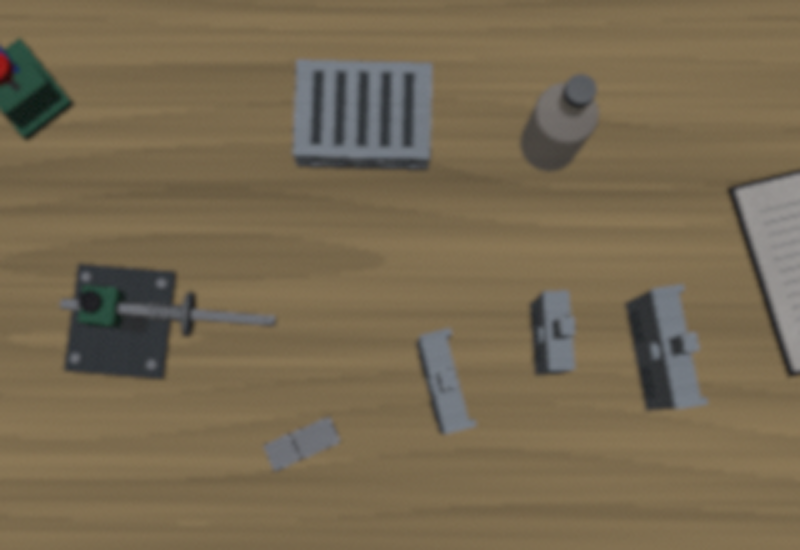

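View pics/b.png

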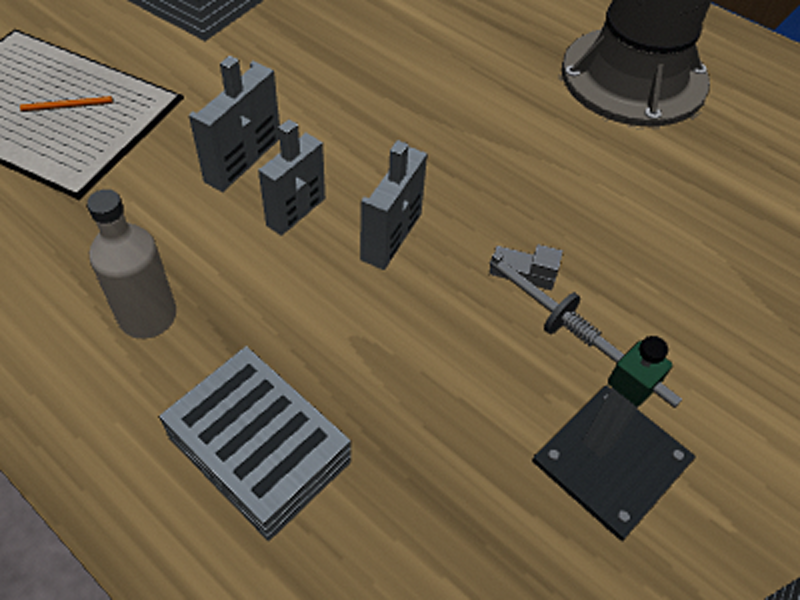

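```bash
cat > h.py <<'E'
from station import robot, fingers, vision, workorder, recognise
import cv2,numpy as np
from scipy.spatial.transform import Rotation as Ro
def ext(name,pose=None):
    c=vision.calibration(name)
    if name!="wrist": return c["mtx"],np.linalg.inv(c["extrinsics"])
    T=np.eye(4);T[:3,3]=pose[0];T[:3,:3]=Ro.from_euler("xyz",pose[1],degrees=True).as_matrix()
    return c["mtx"],T@c["T_tool_cam"]          # camera->world
def to_plane(uv,z,K,Tc):
    uv=np.atleast_2d(uv).astype(float)
    d=np.c_[(uv[:,0]-K[0,2])/K[0,0],-(uv[:,1]-K[1,2])/K[1,1],-np.ones(len(uv))]@Tc[:3,:3].T
    o=Tc[:3,3]; return o+d*((z-o[2])/d[:,2])[:,None]
def proj(P,K,Tc):
    p=(np.atleast_2d(P)-Tc[:3,3])@Tc[:3,:3]
    return np.c_[K[0,2]+K[0,0]*p[:,0]/-p[:,2],K[1,2]-K[1,1]*p[:,1]/-p[:,2]]
def pose(): return np.array(robot.current_tool_pos()),np.array(robot.current_eef_rot())
def shot(name,f):
    p=pose(); im=vision.grab_frame(name); cv2.imwrite(f,im[:,:,::-1]); return p
E
python3 - <<'E'
from h import *
K,T=ext("top")
f=lambda X,Y,z: print(np.round(to_plane([170+X/2.5,90+Y/2.5],z,K,T),4))
f(692,342,.158);f(447,380,.15);f(567,325,.142);f(188,313,.15);f(272,320,.15);f(97,303,.17)
print(robot.current_joint_positions())
for p in ([.49,-.26,.3],[.49,0,.3],[.49,.15,.25]):
  for y in (-90,90): print(p,y,np.round(robot.inverse_kinematics(p,[180,0,y]),0) if robot.inverse_kinematics(p,[180,0,y]) is not None else None)
E
```

```text
[[ 0.498  -0.2848  0.158 ]]
[[ 0.462  -0.0546  0.15  ]]
[[ 0.5153 -0.1709  0.142 ]]
[[0.5249 0.1931 0.15  ]]
[[0.5184 0.1123 0.15  ]]
[[0.5318 0.2752 0.17  ]]
[66.88344851 17.81106038  0.80338012 86.60069459 -0.25329132 75.58372523
 -1.55704726]
[0.49, -0.26, 0.3] -90 [  25.   17.    1.   80.   -0.   83. -154.]
[0.49, -0.26, 0.3] 90 [ 42.  19. -22.  80.   7.  83.  20.]
[0.49, 0, 0.3] -90 [ 46.  18. -62.  88.  16.  83. 163.]
[0.49, 0, 0.3] 90 [ 33.  13. -42.  89.   9.  81. -10.]
[0.49, 0.15, 0.25] -90 [ 26.  24. -62.  91.  21.  78. 142.]
[0.49, 0.15, 0.25] 90 [ 25.  23. -59.  91.  20.  78. -36.]
```

Run:
```python
from h import *
import json
L={"large":[.498,-.315,.28],"small":[.515,-.20,.28],"medium":[.462,-.085,.28],"rod":[.522,.12,.28]}
D={}
for k,p in L.items():
    robot.move_to(p,[180,0,90]); ps=shot("wrist",f"pics/w_{k}.png"); D[k]=[ps[0].tolist(),ps[1].tolist()]
    print(k,robot.current_time_s(),np.round(ps[0],4),np.round(ps[1],2))
json.dump(D,open("looks.json","w"))
ims=[cv2.imread(f"pics/w_{k}.png") for k in L]
cv2.imwrite("pics/m.png",cv2.resize(np.vstack([np.hstack(ims[:2]),np.hstack(ims[2:])]),(800,500),interpolation=cv2.INTER_AREA))
```

```text
large 2.2167 [ 0.4963 -0.3174  0.2797] [-1.799e+02  9.000e-02  8.974e+01]
small 2.8 [ 0.5146 -0.2     0.2802] [-1.7999e+02  7.0000e-02  9.0010e+01]
medium 3.425 [ 0.4618 -0.0864  0.2802] [1.7996e+02 9.0000e-02 8.9880e+01]
rod 4.3333 [0.5228 0.1171 0.2795] [-1.7996e+02  1.2000e-01  8.9780e+01]
```

View pics/m.png

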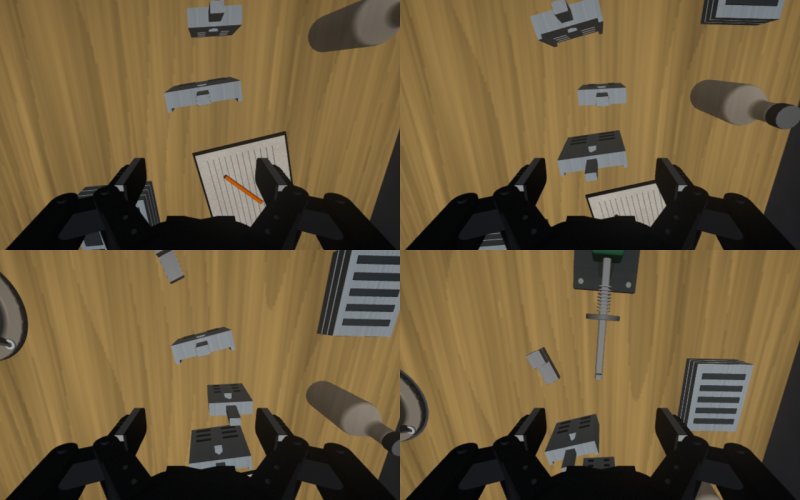

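Run:
```python
import cv2,numpy as np
c=lambda k,x,y:cv2.resize(cv2.imread(f"pics/w_{k}.png")[y:y+60,x:x+160],(800,300),interpolation=cv2.INTER_CUBIC)
cv2.imwrite("pics/c1.png",np.vstack([c("large",325,157),c("small",325,157)]))
r=cv2.rotate(cv2.imread("pics/w_rod.png")[100:260,370:430],cv2.ROTATE_90_COUNTERCLOCKWISE)
cv2.imwrite("pics/c2.png",np.vstack([c("medium",325,155),cv2.resize(r,(800,300),interpolation=cv2.INTER_CUBIC)]))
```

```text
(no output)
```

View pics/c1.png

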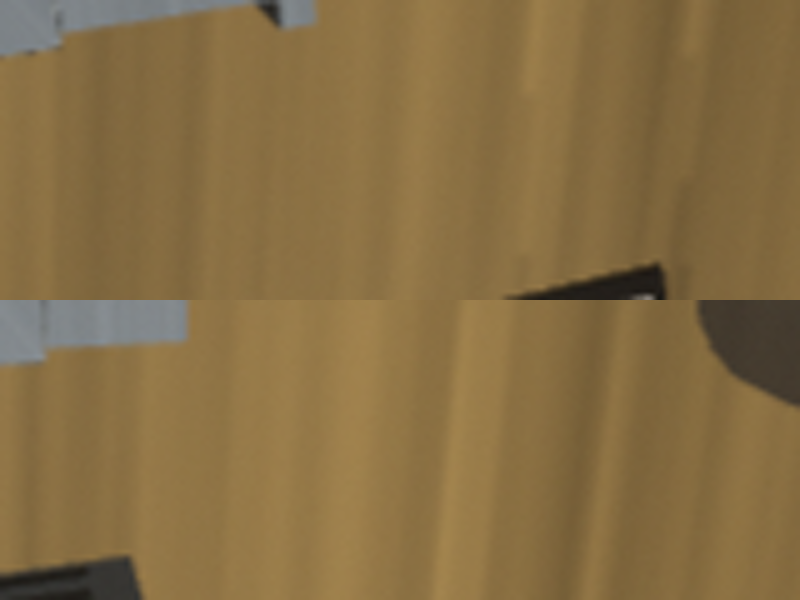

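View pics/c2.png

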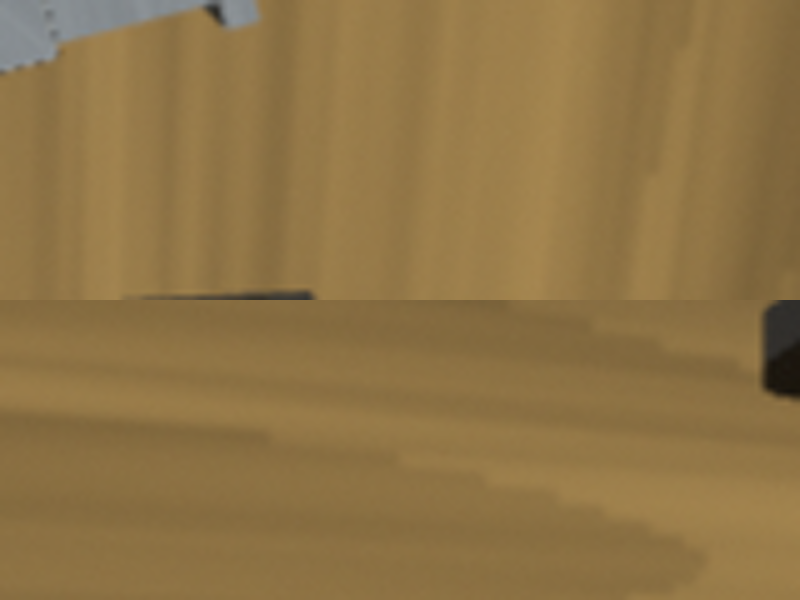

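Run:
```python
import cv2,numpy as np
c=lambda k,x,y:cv2.resize(cv2.imread(f"pics/w_{k}.png")[y:y+66,x:x+133],(798,396),interpolation=cv2.INTER_CUBIC)
c=lambda k,x,y:cv2.resize(cv2.imread(f"pics/w_{k}.png")[y:y+60,x:x+133],(665,300),interpolation=cv2.INTER_CUBIC)
cv2.imwrite("pics/c3.png",np.vstack([c("large",258,118),c("small",258,118)]))
r=cv2.rotate(cv2.imread("pics/w_rod.png")[80:213,290:350],cv2.ROTATE_90_COUNTERCLOCKWISE)
cv2.imwrite("pics/c4.png",np.vstack([c("medium",258,122),cv2.resize(r,(665,300),interpolation=cv2.INTER_CUBIC)]))
```

```text
(no output)
```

View pics/c3.png

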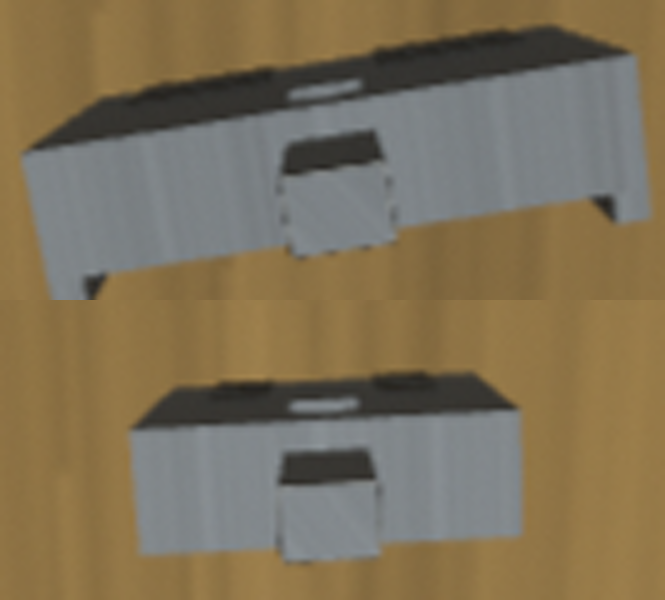

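View pics/c4.png

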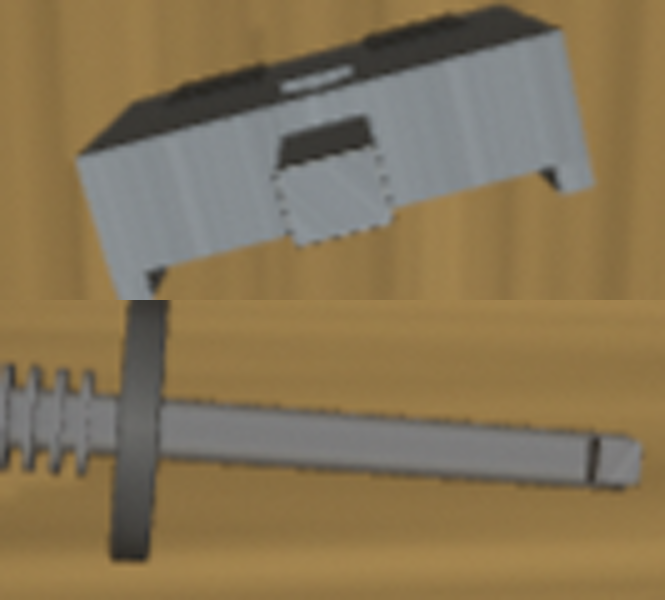

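```bash
cat > meas.py <<'E'
from h import *
import json
D=json.load(open("looks.json"))
def m(k,pts,x0,y0,z):
    pts=np.array(pts,float); return to_plane(np.c_[x0+pts[:,0]/5-.4,y0+pts[:,1]/5-.4],z,*ext("wrist",D[k]))
G={}
for k,y0,tab,pl,H in [("large",118,[(282,177),(386,163),(395,242),(297,258)],[(22,154),(635,55)],.112),
  ("small",58,[(279,486),(378,482),(380,556),(284,561)],[(131,430),(521,409)],.096),
  ("medium",122,[(275,177),(376,148),(393,219),(300,245)],[(77,156),(562,29)],.104)]:
    t=m(k,tab,258,y0,H+.046); p=m(k,pl,258,y0,H); c=t.mean(0); d=p[1]-p[0]; yaw=np.degrees(np.arctan2(d[1],d[0]))
    n=np.array([-d[1],d[0],0])/np.linalg.norm(d)
    c2=p.mean(0)-n*.013
    print(k,"tab",np.round(c,4),"plate centre",np.round(c2,4),"yaw",round(yaw,2),"W",np.linalg.norm(d).round(4),"tabsides",[round(float(np.linalg.norm(t[i]-t[i-1])),4) for i in range(4)])
    G[k]=[*c[:2].tolist(),yaw]
def r(X,Y,z): return to_plane([290+59-((Y-300)/5-.4),80+X/5-.4],z,*ext("wrist",D["rod"]))[0]
a=r(165,430,.15);b=r(580,458,.15);print(a,b,"face",r(158,430,.15),"tip back",r(597,460,.161),r(590,458,.15),"tip front",r(640,462,.161))
d=a-b;print("rod yaw",np.degrees(np.arctan2(d[1],d[0]))-90, "width",r(165,400,.15)-r(165,460,.15),"disc", r(158,315,.15)-r(148,560,.15))
E
python3 meas.py
```

```text
large tab [ 0.4997 -0.2838  0.158 ] plate centre [ 0.4995 -0.284   0.112 ] yaw 8.87 W 0.1195 tabsides [0.0137, 0.0172, 0.0132, 0.0166]
small tab [ 0.5166 -0.1711  0.142 ] plate centre [ 0.5167 -0.1712  0.096 ] yaw 3.13 W 0.0797 tabsides [0.0134, 0.0174, 0.0132, 0.0172]
medium tab [ 0.4649 -0.0554  0.15  ] plate centre [ 0.4648 -0.0552  0.104 ] yaw 14.43 W 0.0994 tabsides [0.0126, 0.0179, 0.0126, 0.0167]
[0.52451777 0.18796899 0.15      ] [0.51954249 0.11733926 0.15      ] face [0.52451797 0.18906525 0.15      ] tip back [0.51932568 0.11756847 0.161     ] [0.51953192 0.11548776 0.15      ] tip front [0.51893508 0.10984483 0.161     ]
rod yaw -4.029358987638076 width [ 9.79665670e-03 -2.54448431e-05  0.00000000e+00] disc [ 0.03991002 -0.00166505  0.        ]
```

```bash
cat >> h.py <<'E'
G={"large":(.4997,-.2838,8.87,.135),"small":(.5166,-.1711,3.13,.119),"medium":(.4649,-.0554,14.43,.127)}
F=np.array([.5245,.1889]); u=np.array([.0703,.9975]); HY=85.97; DZ=.001   # TCP above grip point by DZ
def grip(k):
    x,y,w,h=G[k]; o=[180,0,90+w]
    fingers.gripper_to(0.6); robot.move_to([x,y,h+.075],o); robot.pause(.15)
    robot.line_to([x,y,h+DZ],o,velocity=.08); robot.pause(.1)
    fingers.gripper_to(0.0,force=60); print("gap",robot.current_finger_gap(),robot.current_gripper_force(),pose())
    robot.line_to([x,y,.33],velocity=.25)
def at(s,z): p=F+u*s; return [p[0],p[1],z+DZ]   # s: cover centre along rod from disc face
def s_now(): return float((pose()[0][:2]-F)@u), float((pose()[0][:2]-F)@[u[1],-u[0]]), pose()[0][2]-DZ
E
python3 - <<'E'
from h import *
grip("large")
robot.move_to(at(-.140,.300),[180,0,HY]); robot.pause(.1)
robot.line_to(at(-.140,.206),velocity=.15); robot.pause(.3)
print(robot.current_time_s(),s_now(),pose()[1],robot.current_contact_force())
shot("wrist","pics/l1.png"); shot("scene","pics/l1s.png")
i=cv2.imread("pics/l1.png");j=cv2.imread("pics/l1s.png")
cv2.imwrite("pics/l1m.png",np.vstack([cv2.resize(i[60:360,120:520],(400,300)),cv2.resize(j[150:270,340:500],(400,300))]))
E
```

```text
gap 0.20161915528969773 59.05676186084747 (array([ 0.50007847, -0.28397025,  0.13642501]), array([1.79951262e+02, 3.95851922e-02, 9.88704251e+01]))
11.3667 (-0.13984019649649854, 0.0004676575945038331, np.float64(0.20677679429531262)) [ 1.79910963e+02 -6.23418911e-03  8.59699655e+01] [-0.34596522  0.31975456 -2.80808314]
```

View pics/l1m.png

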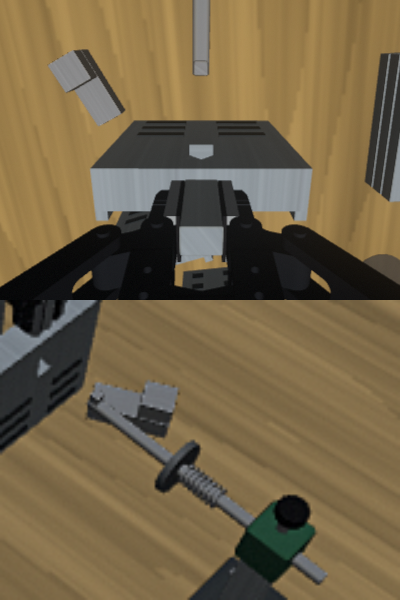

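```bash
cat >> h.py <<'E'
def log(t): print(t,round(robot.current_time_s(),2),np.round(s_now(),4),np.round(robot.current_contact_force(),2))
E
python3 - <<'E'
from h import *
print(robot.line_to(at(-.030,.206),velocity=.08,f_stop=6)); robot.pause(.15); log("near")
print(robot.line_to(at(-.009,.206),velocity=.015,f_stop=1.6)); log("touch"); robot.pause(.1); log("touch")
E
```

```text
False
near 13.14 [-3.06e-02  2.00e-04  2.06e-01] [-0.99  0.46 -3.11]
True
touch 14.22 [-0.0131 -0.0007  0.2048] [ 0.5   0.26 -3.38]
touch 14.32 [-0.0135 -0.0014  0.2038] [ 0.36 -0.28 -2.99]
```

Run:
```python
from h import *
robot.line_to(at(-.0135,.204),velocity=.02); robot.pause(.2); log("pos")
print(robot.line_to(at(-.0135,.192),velocity=.02,f_stop=3)); robot.pause(.1); log("down")
```

```text
pos 14.78 [-1.350e-02 -1.000e-04  2.039e-01] [ 0.58  0.18 -3.19]
True
down 15.35 [-0.0136  0.0005  0.1947] [1.93 1.17 2.27]
```

Run:
```python
from h import *
fingers.gripper_to(0.45); robot.pause(.1); log("rel")
p=pose()[0]; robot.line_to([p[0],p[1],.29],velocity=.2)
grip("medium")
robot.move_to(at(-.140,.300),[180,0,HY]); robot.pause(.1)
robot.line_to(at(-.140,.206),velocity=.15); robot.pause(.3); log("pre")
shot("wrist","pics/m1.png")
i=cv2.imread("pics/m1.png"); cv2.imwrite("pics/m1c.png",cv2.resize(i[0:300,120:520],(800,600)))
```

```text
rel 15.78 [-0.0144 -0.0013  0.1932] [-0.23  0.08  0.26]
gap 0.2017891142995521 59.01939868927002 (array([ 0.46532114, -0.05543423,  0.12838088]), array([1.79948019e+02, 2.51223643e-02, 1.04427962e+02]))
pre 22.18 [-0.1399  0.0004  0.2067] [-1.   0.5 -2.2]
```

View pics/m1c.png

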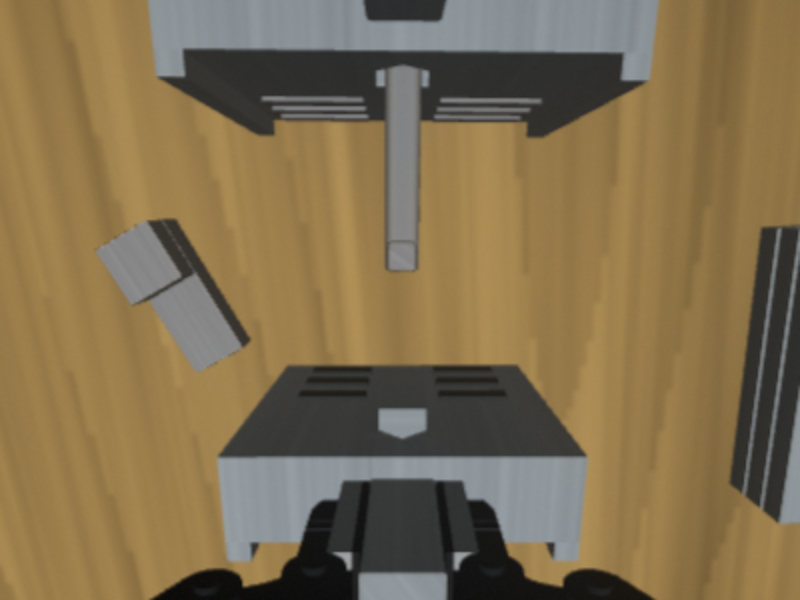

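Run:
```python
from h import *
print(robot.line_to(at(-.055,.206),velocity=.08,f_stop=6)); robot.pause(.15); log("near")
print(robot.line_to(at(-.038,.206),velocity=.015,f_stop=2)); robot.pause(.1); log("touch")
```

```text
False
near 23.58 [-5.58e-02  2.00e-04  2.06e-01] [ 0.72  0.23 -2.25]
True
touch 24.67 [-0.0406 -0.0014  0.204 ] [ 0.84  0.21 -2.71]
```

Run:
```python
from h import *
robot.line_to(at(-.0400,.204),velocity=.02); robot.pause(.15); log("pos")
print(robot.line_to(at(-.0400,.191),velocity=.02,f_stop=3)); robot.pause(.1); log("down")
```

```text
pos 25.07 [-4.000e-02 -1.000e-04  2.038e-01] [-1.08  0.04 -3.21]
True
down 25.66 [-0.0401  0.0005  0.1945] [1.81 0.91 2.5 ]
```

Run:
```python
from h import *
fingers.gripper_to(0.45); robot.pause(.1); log("rel")
p=pose()[0]; robot.line_to([p[0],p[1],.29],velocity=.2)
grip("small")
robot.move_to(at(-.140,.300),[180,0,HY]); robot.pause(.1)
robot.line_to(at(-.140,.206),velocity=.15); robot.pause(.3); log("pre")
shot("wrist","pics/s1.png")
robot.line_to(at(-.080,.206),velocity=.08,f_stop=6); robot.pause(.15); log("near")
print(robot.line_to(at(-.064,.206),velocity=.015,f_stop=3)); robot.pause(.15); log("touch")
```

```text
rel 26.09 [-0.0409 -0.0013  0.1931] [0.07 0.01 0.53]
gap 0.20132483365492396 58.880258202552795 (array([ 0.51709587, -0.17115011,  0.12040027]), array([1.79933910e+02, 1.88934295e-02, 9.31313821e+01]))
pre 33.03 [-0.1398  0.0004  0.2067] [-0.12 -0.4  -2.44]
near 34.13 [-8.090e-02  2.000e-04  2.059e-01] [ 0.51 -0.93 -2.04]
True
touch 35.23 [-0.0667 -0.0014  0.2041] [ 0.62  0.14 -3.1 ]
```

Run:
```python
from h import *
robot.line_to(at(-.0667,.206),velocity=.02); robot.pause(.1); log("0")
for s in (-.0645,-.0620,-.0595,-.0568):
    st=robot.line_to(at(s,.206),velocity=.015,f_stop=12); robot.pause(.15); log(st)
    if st: break
```

```text
0 35.58 [-0.0667 -0.      0.2059] [-0.34  0.4  -2.04]
False 36.02 [-6.540e-02  1.000e-04  2.059e-01] [-0.61 -2.82 -1.41]
False 36.49 [-6.48e-02  1.00e-04  2.06e-01] [-1.5  -5.78  2.22]
False 36.96 [-6.45e-02  2.00e-04  2.06e-01] [-1.75 -8.94  3.45]
False 37.44 [-6.37e-02  2.00e-04  2.06e-01] [ -3.59 -11.99   5.37]
```

Run:
```python
from h import *
print(pose()[1],robot.current_torque(),robot.current_finger_gap())
shot("wrist","pics/s2.png");shot("scene","pics/s2s.png");shot("top","pics/s2t.png")
i=cv2.imread("pics/s2.png");j=cv2.imread("pics/s2s.png");k=cv2.imread("pics/s2t.png")
R=lambda a,w,h:cv2.resize(a,(w,h),interpolation=cv2.INTER_CUBIC)
cv2.imwrite("pics/s2m.png",np.hstack([R(i[60:300,220:420],500,600),np.vstack([R(j[130:250,360:480],300,300),R(k[160:270,200:310],300,300)])]))
```

```text
[-179.6788365     0.89027332   85.70063536] [-2.90161128  0.83178953  0.12712415] 0.20609360927886422
```

View pics/s2m.png

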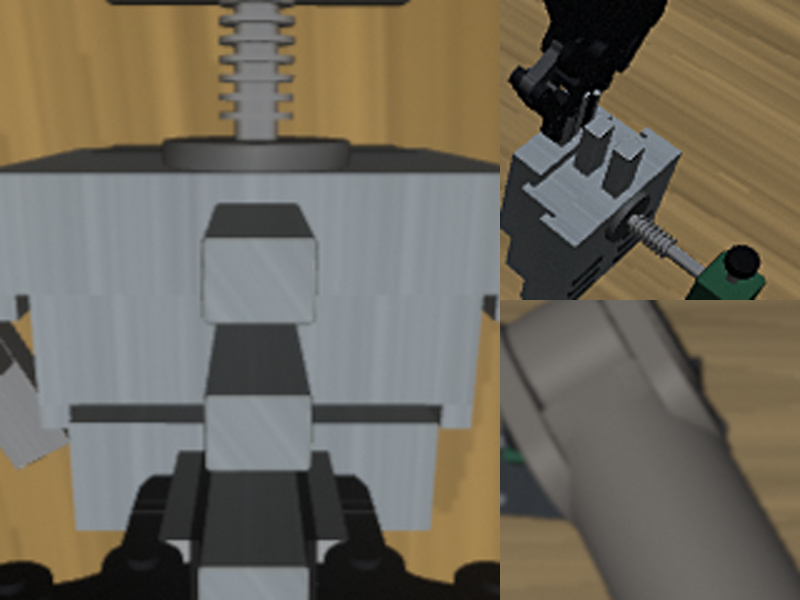

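Run:
```python
from h import *
log("now"); P=pose(); K,T=ext("wrist",P)
for n in ("pics/s1.png","pics/m1.png","pics/s2.png"):
    g=cv2.imread(n,0)
    if n=="pics/s2.png": 
        print(g[105:135,296].tolist()); print(g[105:135,308].tolist())
for dy in (0,.002,.004,.006,.008):
    q=F+u*(.007+dy); qf=F+u*dy
    print(dy,"rear rim top",proj([[q[0],q[1],.172]],K,T).round(1),"front",proj([[qf[0],qf[1],.172]],K,T).round(1))
# large plate back-top edge (z=.171+.0? : .194-.135+.112) and tab tops
for s in (-.013,-.039): 
    for d in (0,.002,.004,.006):
        q=F+u*(s+d); e=F+u*(s+d+.013); print(s,d,"tab back edge row",proj([[*(F+u*(s+d+.007)),.194+.023]],K,T).round(1),"front",proj([[*(F+u*(s+d-.007)),.194+.023]],K,T).round(1))
```

```text
now 37.59 [-6.37e-02  2.00e-04  2.06e-01] [ -3.47 -12.86   5.23]
[116, 116, 116, 117, 117, 118, 119, 118, 118, 86, 47, 36, 61, 70, 69, 71, 72, 72, 73, 71, 73, 74, 68, 55, 100, 130, 136, 134, 135, 136]
[84, 79, 94, 113, 118, 118, 118, 119, 118, 74, 40, 37, 59, 79, 87, 87, 86, 87, 88, 88, 88, 87, 88, 70, 107, 138, 143, 144, 143, 144]
0 rear rim top [[321.1 115.3]] front [[321.1 129.3]]
0.002 rear rim top [[321.  111.3]] front [[321.1 125.4]]
0.004 rear rim top [[321.  107.2]] front [[321.1 121.4]]
0.006 rear rim top [[321. 103.]] front [[321.1 117.4]]
0.008 rear rim top [[321.   98.9]] front [[321.1 113.3]]
-0.013 0 tab back edge row [[320.5 155.5]] front [[320.7 190.6]]
-0.013 0.002 tab back edge row [[320.5 150.2]] front [[320.6 185.7]]
-0.013 0.004 tab back edge row [[320.5 144.9]] front [[320.6 180.8]]
-0.013 0.006 tab back edge row [[320.4 139.6]] front [[320.6 175.9]]
-0.039 0 tab back edge row [[320.8 218.7]] front [[320.9 249.5]]
-0.039 0.002 tab back edge row [[320.7 214.2]] front [[320.9 245.2]]
-0.039 0.004 tab back edge row [[320.7 209.6]] front [[320.9 240.9]]
-0.039 0.006 tab back edge row [[320.7 204.9]] front [[320.8 236.6]]
```

```bash
cat >> h.py <<'E'
def tilt(th):
    R0=Ro.from_euler("xyz",[180,0,HY],degrees=True)
    return (Ro.from_rotvec(np.radians(th)*np.array([u[1],-u[0],0]))*R0).as_euler("xyz",degrees=True)
def act_tilt():
    z=Ro.from_euler("xyz",pose()[1],degrees=True).as_matrix()[:,2]; return float(np.degrees(z[:2]@u))
def st(t=""): 
    m=robot.current_torque(); f=robot.current_contact_force(); s=s_now()
    print(t,round(robot.current_time_s(),2),np.round(s,4),"F",np.round(f,1),"Mx",round(m[0],2),"tilt",round(act_tilt(),2)); return s,f
E
python3 - <<'E'
from h import *
robot.line_to(at(-.068,.206),tilt(0),velocity=.02); robot.pause(.2); st("back")
fingers.gripper_to(0.0,force=110)
robot.line_to(at(-.068,.206),tilt(1.5),velocity=.02); robot.pause(.2); st("tilt")
z=.206
for s in (-.0655,-.0635,-.0615,-.0595,-.0575):
    robot.line_to(at(s,z),tilt(1.5),velocity=.02); robot.pause(.1); a,f=st(s)
    if f[1]<-11.5: break
    if f[2]>1: z+=.0004
E
```

```text
back 38.5 [-0.0676 -0.      0.206 ] F [ 0.4 -0.1 -1.3] Mx -0.04 tilt 0.03
tilt 39.17 [-0.0679 -0.      0.2061] F [-0.3 -0.9 -2. ] Mx -0.09 tilt 1.49
-0.0655 39.54 [-0.0661  0.      0.2059] F [ 0.1 -2.5 -0.8] Mx -0.73 tilt 1.43
-0.0635 39.89 [-6.560e-02  1.000e-04  2.059e-01] F [-1.2 -5.1  0.6] Mx -1.41 tilt 1.29
-0.0615 40.24 [-6.530e-02  1.000e-04  2.059e-01] F [-2.6 -7.4  2.2] Mx -1.98 tilt 1.12
-0.0595 40.59 [-6.42e-02  1.00e-04  2.06e-01] F [-2.8 -8.4  1.7] Mx -2.2 tilt 1.03
-0.0575 40.94 [-6.240e-02  1.000e-04  2.061e-01] F [-1.7 -8.4  0.6] Mx -2.21 tilt 1.03
```

Run:
```python
from h import *
z=.206+.0012
for s in (-.0555,-.0535,-.0515,-.0500,-.0485,-.047):
    robot.line_to(at(s,z),tilt(1.5),velocity=.02); robot.pause(.1); a,f=st(s)
    if f[1]<-13.5 or a[0]>-.0572: break
P=shot("wrist","pics/s3.png"); g=cv2.imread("pics/s3.png",0); K,T=ext("wrist",P)
print(g[70:140,300].tolist())
for dy in (.004,.006,.007,.008,.009,.010):
    print(dy,[proj([[*(F+u*(o+dy)),.172]],K,T).round(1)[0,1] for o in (.007,0)])
```

```text
-0.0555 41.29 [-6.050e-02  1.000e-04  2.061e-01] F [-0.4 -7.  -0.8] Mx -2.17 tilt 1.02
-0.0535 41.64 [-5.930e-02  1.000e-04  2.062e-01] F [-0.5 -9.  -1.6] Mx -2.43 tilt 0.94
-0.0515 41.99 [-5.770e-02  2.000e-04  2.062e-01] F [-2.1 -9.9  0.4] Mx -2.61 tilt 0.9
-0.05 42.34 [-5.680e-02  2.000e-04  2.063e-01] F [ -2.6 -12.    0.6] Mx -2.71 tilt 0.84
[50, 52, 52, 51, 48, 33, 53, 104, 116, 116, 117, 117, 115, 116, 115, 116, 116, 116, 117, 117, 116, 116, 116, 116, 118, 116, 117, 116, 116, 116, 117, 116, 116, 117, 117, 117, 118, 116, 118, 117, 117, 116, 117, 116, 117, 117, 66, 63, 74, 77, 76, 77, 77, 77, 78, 78, 78, 74, 55, 126, 142, 143, 144, 144, 144, 144, 143, 143, 143, 142]
0.004 [np.float64(123.2), np.float64(136.9)]
0.006 [np.float64(119.3), np.float64(133.0)]
0.007 [np.float64(117.3), np.float64(131.1)]
0.008 [np.float64(115.3), np.float64(129.1)]
0.009 [np.float64(113.3), np.float64(127.2)]
0.01 [np.float64(111.3), np.float64(125.2)]
```

Run:
```python
from h import *
robot.line_to(at(-.0488,.2072),tilt(1.5),velocity=.02); robot.pause(.1); a,f=st("push")
z=.2072
for i in range(9):
    z-=.0016
    robot.line_to(at(-.0488,z),tilt(1.5),velocity=.03); robot.pause(.05); a,f=st(round(z,4))
    if f[2]>14 or f[1]<-16: break
```

```text
push 42.74 [-5.600e-02  2.000e-04  2.063e-01] F [ -2.7 -10.8   1.5] Mx -2.88 tilt 0.8
0.2056 43.04 [-0.056   0.0005  0.2052] F [ -3.5 -12.5   4.3] Mx -2.97 tilt 0.8
0.204 43.34 [-0.056   0.0007  0.2039] F [ -1.9 -12.5   3.7] Mx -3.03 tilt 0.81
0.2024 43.64 [-0.056   0.001   0.2025] F [ -2.7 -11.9   5.4] Mx -3.01 tilt 0.81
0.2008 43.94 [-0.056   0.0013  0.201 ] F [ -1.6 -12.2   6. ] Mx -2.93 tilt 0.82
0.1992 44.24 [-0.056   0.0015  0.1995] F [ -2.  -12.    5.6] Mx -2.96 tilt 0.83
0.1976 44.54 [-0.056   0.0016  0.198 ] F [ -2.2 -12.7   6.2] Mx -2.92 tilt 0.83
0.196 44.84 [-0.056   0.0018  0.1964] F [ -1.5 -13.1   6. ] Mx -2.94 tilt 0.84
0.1944 45.14 [-0.0559  0.0018  0.1958] F [ -2.3 -13.5  10.2] Mx -3.12 tilt 0.82
0.1928 45.44 [-0.0559  0.0018  0.1956] F [ -5.  -15.3  16.5] Mx -3.3 tilt 0.79
```

Run:
```python
from h import *
def atl(s,z,l): p=at(s,z); return [p[0]+l*u[1],p[1]-l*u[0],p[2]]
robot.line_to(atl(-.0488,.1952,-.0018),tilt(1.5),velocity=.02); robot.pause(.1); st("lat")
robot.line_to(atl(-.0488,.1938,-.0018),tilt(1.5),velocity=.02); robot.pause(.1); st("low")
for s in (-.052,-.055,-.058,-.060):
    robot.line_to(atl(s,.1942,-.001),tilt(1.2 if s>-.056 else .6),velocity=.02); robot.pause(.1); a,f=st(s)
    if f[1]>-1: break
```

```text
lat 45.84 [-0.0557  0.0014  0.1958] F [  1.3 -11.9   3.2] Mx -2.87 tilt 0.91
low 46.19 [-0.0556  0.0014  0.1956] F [ -0.2 -12.3   8.8] Mx -3.13 tilt 0.89
-0.052 46.61 [-0.0557  0.0015  0.1956] F [ 0.4 -8.2  5.2] Mx -2.08 tilt 0.88
-0.055 47.01 [-5.610e-02  1.000e-04  1.946e-01] F [ 2.1 -4.   2.7] Mx -1.55 tilt 1.11
-0.058 47.41 [-5.700e-02 -1.000e-04  1.947e-01] F [ 4.3 -1.1 -0.2] Mx -0.43 tilt 0.71
-0.06 47.76 [-0.0586 -0.0003  0.1948] F [ 6.1  1.1 -0.1] Mx 0.04 tilt 0.75
```

Run:
```python
from h import *
robot.line_to(at(-.0592,.1945),tilt(.5),velocity=.02); robot.pause(.15); st("ctr")
robot.line_to(at(-.0592,.1945)+np.array([.0012,0,0]),tilt(.4),velocity=.02); robot.pause(.15); st("ctr2")
```

```text
ctr 48.16 [-5.850e-02 -1.000e-04  1.948e-01] F [3.3 1.1 1.7] Mx 0.07 tilt 0.55
ctr2 48.56 [-0.0588  0.0003  0.1945] F [-0.4  0.9  4.8] Mx 0.15 tilt 0.4
```

Run:
```python
from h import *
fingers.gripper_to(0.45); robot.pause(.15); st("rel")
p=pose()[0]; robot.line_to([p[0],p[1],.30],tilt(0),velocity=.15); 
q=F+u*(-.075); robot.line_to([q[0],q[1],.30],tilt(0),velocity=.15); robot.pause(.3)
P=shot("wrist","pics/f.png"); shot("scene","pics/fs.png"); g=cv2.imread("pics/f.png",0); K,T=ext("wrist",P)
print(robot.current_time_s(),P[0])
# profile along the line of tab tops (z=.217) and of plate tops
def prof(l,z,s0,s1):
    ss=np.arange(s0,s1,.0005); pts=np.array([[*(F+u*s+np.array([u[1],-u[0]])*l),z] for s in ss]); uv=proj(pts,K,T).astype(np.float32)
    v=cv2.remap(g,uv[:,:1],uv[:,1:],cv2.INTER_LINEAR).ravel().astype(int); return ss,v,uv
for l in (0.,.004):
    ss,v,uv=prof(l,.217,-.075,.012); d=np.diff(v); print("tab",l,[(round(float(ss[i])*1000,1),int(d[i])) for i in range(len(d)) if abs(d[i])>12])
for l in (-.025,.025,-.035,.035):
    ss,v,uv=prof(l,.170,-.09,.03); d=np.diff(v); print("plate",l,[(round(float(ss[i])*1000,1),int(d[i])) for i in range(len(d)) if abs(d[i])>10])
ss,v,uv=prof(.015,.167,-.02,.03); print("disc",[(round(float(ss[i])*1000,1),int(v[i])) for i in range(0,len(v),2)])
```

```text
rel 49.05 [-0.0593  0.001   0.1942] F [-0.5 -0.3  0.3] Mx -0.04 tilt 0.39
50.5583 [0.51912607 0.11472086 0.29991853]
tab 0.0 [(-52.5, -37), (-52.0, -42), (-43.5, 21), (-43.0, 33), (-42.5, 30), (-40.5, -15), (-40.0, 15), (-27.0, -24), (-26.5, -47), (-22.0, 22), (-21.5, 31), (-21.0, 32), (-14.5, -17), (-1.0, -17), (0.0, 20), (0.5, 15), (4.5, -19), (5.0, -41), (5.5, 19), (10.5, 13)]
tab 0.004 [(-52.5, -35), (-52.0, -39), (-43.5, 22), (-43.0, 33), (-42.5, 29), (-40.5, -14), (-40.0, 16), (-27.0, -21), (-26.5, -44), (-22.0, 21), (-21.5, 28), (-21.0, 32), (-14.5, -14), (-1.0, -18), (0.0, 21), (0.5, 13), (4.5, -20), (5.0, -46), (5.5, 20), (10.0, -15)]
plate -0.025 [(5.5, -16), (6.0, -24), (6.5, 22), (7.0, 14)]
plate 0.025 [(6.0, -16), (7.0, 16)]
plate -0.035 [(5.5, -14), (6.0, -19)]
plate 0.035 [(5.0, -14), (5.5, -14)]
disc [(-20.0, 133), (-19.0, 143), (-18.0, 142), (-17.0, 142), (-16.0, 142), (-15.0, 142), (-14.0, 143), (-13.0, 142), (-12.0, 143), (-11.0, 142), (-10.0, 142), (-9.0, 142), (-8.0, 143), (-7.0, 143), (-6.0, 144), (-5.0, 142), (-4.0, 143), (-3.0, 142), (-2.0, 142), (-1.0, 142), (0.0, 142), (1.0, 143), (2.0, 143), (3.0, 142), (4.0, 142), (5.0, 142), (6.0, 117), (7.0, 65), (8.0, 71), (9.0, 73), (10.0, 73), (11.0, 75), (12.0, 90), (13.0, 123), (14.0, 123), (15.0, 124), (16.0, 124), (17.0, 124), (18.0, 124), (19.0, 124), (20.0, 124), (21.0, 124), (22.0, 124), (23.0, 124), (24.0, 124), (25.0, 125), (26.0, 125), (27.0, 124), (28.0, 124), (29.0, 124)]
```

```bash
python3 -c "
from station import *
print(workorder.close_job())"
```

```text
the job is handed in; nothing more can be done
None
```

All three covers are hung in order (large, middle, small) and nested behind the hook's upturned end. In the last picture they measured straight and about 26 mm apart, with the disc pressed back about 6 mm. The job was handed in at about 51 s; the first push on the small cover stalled at about 12–13 N without moving the disc, so I backed off, tilted the tool slightly and pushed again. The peak push was about 15 N, and the judge's verdict was not shown.

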